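Lapping stroke on a brass strip

ROBOT

A 7-joint arm with a two-finger parallel gripper is mounted at the origin on the work surface. World frame = base frame: x ahead of the robot, y to its left, z up, the work surface at z = 0. Lengths are in m, angles in rad, forces in N, time in s.
With the tool pointing down it reaches from about 0.35 to 0.9 m from the base axis. Payload 8.1 kg.
Tool frame: the origin (TCP) lies on the centre line of the jaws, within the pads' length; the fingertips stand 19 mm ahead of it and the grasp point (between the pads) is the TCP (arm.tip_reach is the distance from the TCP to the fingertips, in m); z points along the fingers, y is the line along which they close (so a half turn about z gives the same grasp; the last joint's range is limited). The gripper opens to 92 mm and grips with 3 to 60 N. Pads are 19 mm wide; open, the fingers measure 130 mm over their backs; the gripper's body (75 mm by 190 mm) begins 47 mm behind the grasp point.
Start: joints at [1.061, 0.434, 0.025, 1.573, -0.012, 1.134, -0.075], TCP at [0.247, -0.574, 0.22] pointing down, gripper open.
Joint ranges: [-2.62, 2.62], [-0.44, 2.09], [-1.27, 1.32], [0.08, 2.57], [-1.32, 4.46], [0.12, 2], [-2.74, 2.74]. Speed limits (rad/s): [2.22, 2.22, 3.01, 3.01, 3.14, 3.14, 3.14].

INTERFACE

Orientations are given as a rotation vector (axis times angle).
In Python, from cell import arm gives the robot as it stands.
- The arm moves only by the tool arm_command, never from a script. Its argument "targets" is a list that holds one entry, the list of rows, each a list of 6 numbers: the shift along the tool's x, y, z in m, then the turn, a rotation vector about the tool's x, y, z in rad. A call has 1 to 10 rows; each row shifts and turns the commanded pose from where the row before left it, along the tool's axes as they then stand; what a row does not reach is not made up. A row lasts 1/8 s, in which the tool goes at most 62.5 mm and 10.7 degrees, less where a joint would pass 70% of its speed; a pose out of reach is approached as far as the arm can. A call with a gripper value outside its range is refused whole. "jaw" is the finger opening in m, from 0 to 0.0918, set as the call begins (left out, the last holds). The fingers move at their own pace and stop on an object; "newtons" is the grip in N (left out, the last holds). Time passes only in rows, so rows that do not move let the fingers close. It gives the time, the measured TCP pose, the force, the opening and the grip force at its end, in the units of the state.
- arm.observe(): the state, without advancing time (a new reading comes with each control period).
- arm.get_image(name): name is "scene" or "top" or "wrist"; returns a dict with "pixels" (420x560x3 uint8, red, green, blue), "z_map" (420x560 float32, m along the optical axis (not along the pixel's ray), 0 where there is no reading), "fx", "fy", "cx", "cy" (pixels), "xyz" and "rotation" of the camera in the world; the wrist camera has in their place "T_tool_cam" (4x4, takes a point from camera to tool coordinates, whose origin is the TCP and whose axes are the flange's). Camera axes: x right, y down, z forward; pixel columns grow to the right and rows downward; lengths in m; the calibration is good to about 2 mm. A picture is of the moment at which its call begins: read the wrist's pose just before it.
- arm.sign_off(): hands the job in; it is judged then, once.
The state is a dict: "clock": time; "joints": joint angles; "dq": joint speeds; "joint_efforts": joint torques, N m; "position": TCP position; "ee_rot": TCP orientation; "force": force on the tool from outside, world axes, zero at the start; "ft_torque": the same for the moment, N m; "width": opening from 0.0 (shut) to 1.0 (fully open); "gripper_force": force on a finger pad.
Only numpy, scipy, OpenCV 4.12 (cv2) and the standard library are available. Lean on these libraries where they do the work, as an engineer would, in place of code of your own. Each camera call takes 0.05 s, during which the arm holds its last target. There are 200 camera calls.

TASK

On the goldsmith's bench, lift the lapping block (the flat iron block with the upright wooden rib) out of the wooden bin. Set it flat and lengthwise on the clamped brass strip, close up to the clamp bar, and make one slow unbroken stroke along the middle of the strip to its free end, pressing down steadily with about 10 N all the way so that the sprung bed stays about half way down, never on its stop. Then lift it off and set it down gently, rib up, in the middle of the round cork pad, leaving the other things in the bin and on the bench where they are.

Things in the scene. Friction and masses are not known exactly. Their poses are not given: they have to be found in the camera images.
- lap_block: The lapping block: a flat dark iron base 90 x 46 x 16 mm with an upright pale wooden rib on top, 70 mm long, 22 mm thick, rising from 16 to 52 mm above the underside, centred; mass about 0.3 kg. Starts in the bin, face down, anywhere in the row of three things there. Origin: centre of the flat underside; x along its length and the rib, y across the rib (the way to pinch it), z up.
- bin: Fixed low open wooden bin, 340 x 160 mm, 45 mm high, walls and floor 5 mm thick. It stands left or right on the bench. Origin: centre of the underside; x along its 340 mm length, z up. Three things stand in a row along x, about 105 mm apart, the long ones lying roughly across the bin.
- fixture: Fixed pale wooden base board 300 x 110 x 14 mm of the lapping stand, on the other side of the bench from the bin. Above it, on four short springs, floats the bed, a 280 x 100 mm board with the clamp bar and the brass strip. Origin: centre of the underside; x along it, from the clamp-bar end to the free end.
- strip (a point): Flat brass strip on the sprung bed, 260 x 70 x 6 mm; its upper face is 46 mm above the bench while the bed is up. This point: centre of its upper face; x along it from the clamped end (-130 mm) to the free end (+130 mm), z up. A dark steel clamp bar lies across it from x = -130 to -106 mm, 8 mm proud of it, with two screw heads 6 mm higher at y = +-41 mm.
- bed (a joint): How far the sprung bed (with strip and clamp bar) is pressed straight down, in m: 0 up, 0.014 on its stop. It takes 1 N plus 1.2 N per mm, so 10 N is 7.5 mm down.
- pad: Fixed round cork pad, 150 mm in diameter, 6 mm thick, on the bench between bin and board. Origin: centre of the underside.
- vee_block: Bystander in the bin: dark steel V-block 90 x 50 mm, 37 mm high, with a 22 mm wide groove along its top, 0.7 kg. Origin: centre of the underside; x along the groove.
- tin: Bystander in the bin: round closed aluminium tin, 67 mm in diameter, 34 mm high. Origin: centre of the underside.
- jar: Bystander on the far side of the bench: glass jar, 64 mm in diameter, 80 mm high. Origin: centre of the underside.
Not all that is in view belongs to the job. Leave any green look-alike of the lap_block alone.

How it is judged:
By the outcome, as a careful person would: the job done as asked, in the order asked, and still so for the second after the job is handed in, with the robot touching nothing.
It also fails if it takes over 66 s, if anything falls off the work surface, if the arm or the gripper's body presses on something with over 40 N, if the wrist force passes 120 N, or if a joint passes its speed limit or range.

## Working session

There is one attempt and no reset: what is moved stays moved. The work goes in short steps, Python scripts to look and compute and a tool call to move; the robot and the scene stay as the last step left them, time stands still between calls to the robot, and variables do not carry over. Pictures are saved under pics/ and viewed, at most 10 in all, crops included, and the job is handed in when it is done.

Besides the shell and the picture viewer there is one more tool, called in YAML: its name, and indented under it one key for each argument. arm_command: Moves the arm, as the interface text tells. Its arguments: {"type":"object","properties":{"targets":{"type":"array","items":{"type":"array","items":{"type":"array","items":{"type":"number"}}}},"jaw":{"type":"number"},"newtons":{"type":"number"}},"required":["targets"]}

```bash
mkdir -p pics; cat > h.py <<'E'
import numpy as np, cv2, sys
from scipy.spatial.transform import Rotation as R
from cell import arm
def cloud(im, T=None):
    z=im["z_map"]; v,u=np.mgrid[:z.shape[0],:z.shape[1]]
    P=np.stack([(u-im["cx"])/im["fx"]*z,(v-im["cy"])/im["fy"]*z,z],-1)
    if T is None:
        r=np.array(im["rotation"]); r=r if r.shape==(3,3) else R.from_rotvec(r).as_matrix()
        P=P@r.T+np.array(im["xyz"])
    else: P=P@T[:3,:3].T+T[:3,3]
    P[z==0]=np.nan
    return P
def save(name,px): cv2.imwrite("pics/"+name,cv2.cvtColor(px,cv2.COLOR_RGB2BGR))
E
python3 - <<'E'
from h import *
s=arm.observe(); print({k:np.round(v,3).tolist() for k,v in s.items()})
im=arm.get_image("top"); print(im["fx"],im["cx"],im["cy"],im["xyz"],im["rotation"])
save("top.png",im["pixels"]); np.savez("top.npz",P=cloud(im),px=im["pixels"])
E
```

```text
{'clock': 0.0, 'joints': [1.061, 0.435, 0.025, 1.574, -0.012, 1.134, -0.075], 'dq': [-0.0, 0.001, 0.0, 0.001, 0.0, 0.0, 0.001], 'joint_efforts': [-0.0, -66.786, 0.985, -31.447, -0.061, 0.043, 0.0], 'position': [0.247, -0.574, 0.219], 'ee_rot': [-3.075, -0.634, 0.001], 'force': [-0.409, -0.056, -0.297], 'ft_torque': [-0.046, -0.021, -0.022], 'gripper_force': 0.0, 'width': 0.998}
485.8660738963982 282.08135981819913 213.65282430307417 [0.29821448 0.08263438 1.3885773 ] [-2.16747057  2.11559469 -0.20447746]
```

View pics/top.png

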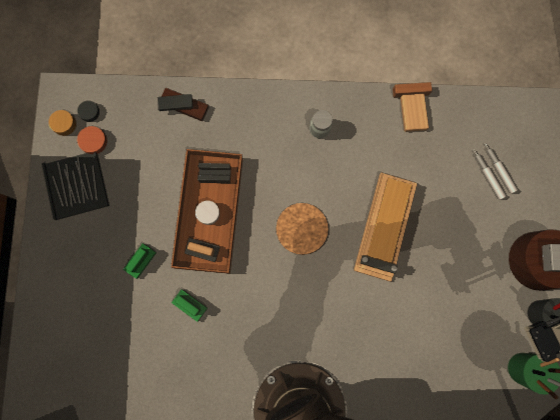

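The top view shows the lap block in the bin at about (203,250), the tin at (207,212) and the V-block at (213,172). The cork pad is at (302,228). The strip runs from its clamp bar at (378,264) to its free end at about (400,178).

```bash
cat > m.py <<'E'
from h import *
d=np.load("top.npz"); P=d["P"]; px=d["px"].astype(int)
def reg(n,u0,u1,v0,v1,z0,z1):
    q=P[v0:v1,u0:u1].reshape(-1,3); q=q[(q[:,2]>z0)&(q[:,2]<z1)]
    r=cv2.minAreaRect((q[:,:2]*1000).astype(np.float32))
    m=q.mean(0); e=np.linalg.eigh(np.cov((q[:,:2]-m[:2]).T))[1][:,1]
    print(n,len(q),"mean",m.round(4),"zmed",np.median(q[:,2]).round(4),"pca deg",np.degrees(np.arctan2(e[1],e[0])).round(1),"rect",np.round(r[0],1),np.round(r[1],1),round(r[2],1))
reg("rib",182,228,232,266,.05,.075)
reg("block>17",180,228,234,266,.014,.07)
reg("bin",165,250,140,280,.035,.06)
reg("tin",190,222,195,228,.03,.06)
reg("vee",190,235,158,188,.03,.06)
reg("pad",270,335,195,260,.003,.02)
reg("bed>.035",350,422,168,285,.036,.07)
reg("bed>.042",350,422,168,285,.0435,.0495)
reg("clamp",350,422,240,285,.051,.075)
reg("fix",350,422,168,285,.006,.07)
reg("bench",250,290,100,140,-.02,.02)
E
python3 m.py
python3 - <<'E'
import cv2
a=cv2.imread('pics/top.png')
b=cv2.resize(a[140:285,165:255],None,fx=4,fy=4,interpolation=2); c=cv2.resize(a[165:285,345:425],None,fx=4.8,fy=4.8,interpolation=2)
c=cv2.resize(c,(384,580)); cv2.imwrite('pics/crop.png',cv2.hconcat([b,c]))
E
```

```text
rib 201 mean [0.4256 0.2797 0.056 ] zmed 0.0562 pca deg 75.9 rect [426.2 280.7] [70.1 22.3] 75.5
block>17 524 mean [0.4246 0.2779 0.0348] zmed 0.0233 pca deg 76.4 rect [434.5 278.4] [90.3 63.9] 76.9
bin 1657 mean [0.5445 0.2679 0.0431] zmed 0.0421 pca deg 175.0 rect [538.  268.3] [161.7 341.6] 86.0
tin 442 mean [0.5306 0.2682 0.0382] zmed 0.0383 pca deg -145.2 rect [531.2 268.2] [64.8 64.8] 28.5
vee 362 mean [0.6469 0.2549 0.0403] zmed 0.0408 pca deg 94.6 rect [647.3 254.5] [89.3 51.3] 89.2
pad 1919 mean [ 0.496  -0.0011  0.0062] zmed 0.0059 pca deg -138.7 rect [500.1  -2. ] [186.5 186.2] 1.5
bed>.035 3365 mean [ 0.5053 -0.24    0.0455] zmed 0.0447 pca deg 164.7 rect [ 509.  -241.8] [101.1 281.3] 74.7
bed>.042 1501 mean [ 0.5193 -0.245   0.0462] zmed 0.046 pca deg 164.9 rect [ 506.5 -240.4] [ 98.3 273.6] 74.5
clamp 345 mean [ 0.3973 -0.2104  0.0599] zmed 0.0599 pca deg 74.5 rect [ 425.8 -219.8] [99.6 88.5] 74.4
fix 4054 mean [ 0.5018 -0.2353  0.0405] zmed 0.0434 pca deg 165.3 rect [ 510.8 -244.2] [202.8 337.5] 88.5
bench 1595 mean [ 8.229e-01  1.011e-01 -5.000e-04] zmed -0.0005 pca deg 179.4 rect [823.4 100.8] [128.6 118.2] 1.9
```

View pics/crop.png

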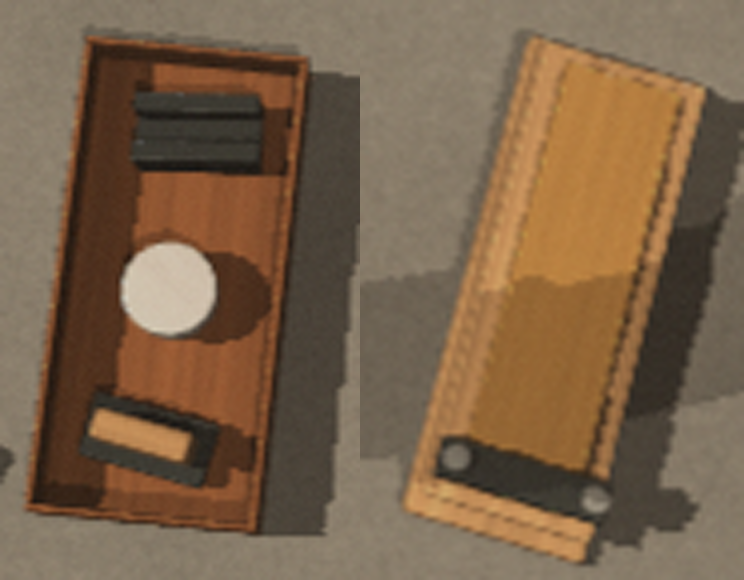

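The crop shows the lap block lengthwise at about 76° in the bin, clear of the walls. The clamp bar sits at the near end of the strip. Next I refine the strip frame and write a planning helper.

```bash
cat >> h.py <<'E'
def plan(x,y,z,yawdeg,step=.05):
    """prints turn about tool z (rad) then shift in tool axes after the turn, and rows needed"""
    s=arm.observe(); M=R.from_rotvec(s["ee_rot"]).as_matrix(); p=np.array(s["position"])
    c,k=np.cos(np.radians(yawdeg)),np.sin(np.radians(yawdeg))
    G=np.array([[c,k,0],[k,-c,0],[0,0,-1]])
    rv=R.from_matrix(M.T@G).as_rotvec(); d=np.array([x,y,z])-p
    print("pos",p.round(4),"yaw",np.degrees(np.arctan2(M[1,0],M[0,0])).round(2),"F",np.round(s["force"],2),"w",round(s["width"],3),"t",round(s["clock"],2))
    print("turn",rv.round(4),"shift after turn",(G.T@d).round(4),"rows",int(np.ceil(np.linalg.norm(d)/step)),"shift before turn",(M.T@d).round(4))
E
python3 - <<'E'
from h import *
d=np.load("top.npz"); P=d["P"]; px=d["px"].astype(int)
q=P[165:290,345:425].reshape(-1,3); c=px[165:290,345:425].reshape(-1,3)
a=np.radians(-15.2); o=np.array([.509,-.2418])
X=np.array([np.cos(a),np.sin(a)]); Y=np.array([-X[1],X[0]])
l=(q[:,:2]-o)@X; w=(q[:,:2]-o)@Y
# strip edges across: height profile by w
for k in np.arange(-.056,.056,.002):
    m=(abs(w-k)<.001)&(abs(l)<.1); print(round(k*1000),round(np.median(q[m,2])*1000,1) if m.any() else None,end='; ')
print()
for k in np.arange(-.15,.15,.002):
    m=(abs(l-k)<.001)&(abs(w)<.025)
    if m.any() and (abs(k)>.08): print(round(k*1000),round(np.median(q[m,2])*1000,1),int(c[m].sum(1).mean()),end='; ')
print()
# strip mask angle via points well inside height, excluding noise edges
m=(q[:,2]>.0435)&(q[:,2]<.049)&(abs(w)<.042)&(l>-.09)&(l<.12)
for k in np.arange(-.08,.12,.02):
    n=m&(abs(l-k)<.01); print(round(k*1000),(np.percentile(w[n],[1,99])*1000).round(1),end=' ')
print(); p=P[190:265,265:340].reshape(-1,3); cc=px[190:265,265:340].reshape(-1,3)
n=(cc[:,0]-cc[:,2]>45); n&=np.linalg.norm(p[:,:2]-[.499,-.002],axis=1)<.09
print("pad",cv2.minEnclosingCircle((p[n,:2]*1000).astype(np.float32)),p[n].mean(0))
print("strip start/pad; waypoint:"); plan(.46,-.1,.22,76)
E
```

```text
-56 None; -54 None; -52 35.5; -50 38.0; -48 39.8; -46 39.7; -44 39.4; -42 39.5; -40 39.6; -38 39.8; -36 42.3; -34 45.1; -32 45.7; -30 45.9; -28 45.9; -26 45.4; -24 46.1; -22 45.9; -20 45.9; -18 46.7; -16 45.3; -14 45.7; -12 44.8; -10 45.6; -8 46.5; -6 46.4; -4 45.7; -2 45.1; 0 46.2; 2 45.7; 4 45.6; 6 45.9; 8 45.9; 10 45.6; 12 46.2; 14 46.2; 16 45.2; 18 45.0; 20 45.7; 22 45.5; 24 45.5; 26 46.4; 28 45.5; 30 45.7; 32 45.8; 34 43.7; 36 39.5; 38 39.4; 40 39.6; 42 40.1; 44 39.4; 46 39.5; 48 35.9; 50 16.3; 52 12.5; 54 8.2; 
-150 4.9 323; -148 14.5 397; -146 13.8 419; -144 13.5 415; -142 13.3 415; -140 24.5 388; -138 38.3 401; -136 40.3 437; -134 39.8 431; -132 39.1 391; -130 45.4 197; -128 59.1 166; -126 59.6 158; -124 59.5 159; -122 60.7 154; -120 58.0 153; -118 60.3 149; -116 60.6 149; -114 60.0 144; -112 59.1 147; -110 59.2 143; -108 61.2 148; -106 59.2 159; -104 46.0 187; -102 45.8 287; -100 44.6 301; -98 45.1 298; -96 44.4 300; -94 44.5 299; -92 45.5 299; -90 45.7 300; -88 45.8 300; -86 46.4 301; -84 46.6 301; -82 46.1 303; 80 44.1 372; 82 44.6 369; 84 44.3 372; 86 45.9 370; 88 45.3 37
[... 188 characters left out ...]
 374; 118 46.7 367; 120 46.6 370; 122 46.2 373; 124 45.2 369; 126 45.2 368; 128 44.2 370; 130 43.7 343; 132 40.2 362; 134 38.6 392; 136 39.2 386; 138 41.1 358; 140 37.3 297; 148 14.0 276; 
-80 [-34.6  33.3] -60 [-38.1  36.9] -40 [-33.1  34.3] -20 [-35.3  33.8] 0 [-35.4  36. ] 20 [-35.3  34.5] 40 [-33.9  34.7] 60 [-36.4  34.6] 80 [-38.5  33.9] 100 [-34.9  34.5] 
pad ((496.5752258300781, 0.319680392742157), 75.77565002441406) [0.49551421 0.0005207  0.00533282]
strip start/pad; waypoint:
pos [ 0.247  -0.5735  0.2188] yaw 23.3 F [ 0.25 -0.05 -0.1 ] w 0.999 t 0.05
turn [-1.500e-03 -6.000e-04 -9.197e-01] shift after turn [ 0.511   0.0921 -0.0012] rows 11 shift before turn [ 0.3829 -0.3507 -0.0007]
```

arm_command:
  targets:
    - [[0,0,0,0,0,-0.184],[0,0,0,0,0,-0.184],[0,0,0,0,0,-0.184],[0,0,0,0,0,-0.184],[0,0,0,0,0,-0.184],[0.0465,0.0084,0,0,0,0],[0.0465,0.0084,0,0,0,0],[0.0465,0.0084,0,0,0,0],[0.0465,0.0084,0,0,0,0],[0.0465,0.0084,0,0,0,0]]
  jaw: 0.042

```text
clock: 1.3
position: [0.3444, -0.3569, 0.2192]
ee_rot: [-2.475, -1.934, 0.0]
force: [1.0, -0.5, -0.6]
width: 0.459
gripper_force: 0.0
```

arm_command:
  targets:
    - [[0.0465,0.0084,0,0,0,0],[0.0465,0.0084,0,0,0,0],[0.0465,0.0084,0,0,0,0],[0.0465,0.0084,0,0,0,0],[0.0465,0.0084,0,0,0,0],[0.0465,0.0084,0,0,0,0],[0.045,-0.0156,0,0,0,0],[0.045,-0.0156,0,0,0,0],[0.045,-0.0156,0,0,0,0],[0.045,-0.0156,0,0,0,0]]

```text
clock: 2.55
position: [0.4429, 0.091, 0.2193]
ee_rot: [-2.476, -1.934, 0.001]
force: [-0.5, 0.3, 0.1]
width: 0.457
gripper_force: 0.0
```

arm_command:
  targets:
    - [[0.045,-0.0156,0,0,0,0],[0.045,-0.0156,0,0,0,0],[0.045,-0.0156,0,0,0,0],[0.045,-0.0156,0,0,0,0],[0,0,0,0,0,0],[0,0,0,0,0,0]]

```text
clock: 3.3
position: [0.4263, 0.2788, 0.2189]
ee_rot: [2.475, 1.935, -0.002]
force: [-0.3, -0.4, 0.1]
width: 0.455
gripper_force: 0.0
```

```bash
python3 - <<'E'
from h import *
plan(.426,.280,.12,76)
s=arm.observe(); im=arm.get_image("wrist")
T=np.eye(4); T[:3,:3]=R.from_rotvec(s["ee_rot"]).as_matrix(); T[:3,3]=s["position"]
P=cloud(im,T@np.array(im["T_tool_cam"])); np.savez("w1.npz",P=P,px=im["pixels"]); save("w1.png",im["pixels"])
q=P.reshape(-1,3); m=(q[:,2]>.051)&(q[:,2]<.064)&(np.linalg.norm(q[:,:2]-[.426,.28],axis=1)<.05); q=q[m]
r=cv2.minAreaRect((q[:,:2]*1000).astype(np.float32)); print(len(q),q.mean(0),r)
E
```

```text
pos [0.4263 0.2788 0.2189] yaw 76.03 F [-0.28 -0.44  0.09] w 0.455 t 3.3
turn [-0.0006  0.0013  0.0005] shift after turn [ 0.0012 -0.0005  0.0989] rows 2 shift before turn [ 0.0013 -0.0005  0.0989]
1828 [0.42714105 0.28451978 0.05663653] ((426.8200378417969, 282.4579772949219), (70.37971496582031, 21.877059936523438), 75.47518157958984)
```

View pics/w1.png

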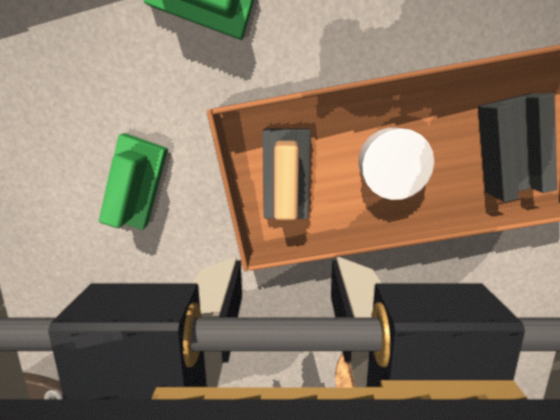

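The wrist view shows the lap block at (286,180) with its rib in line with the open jaws, and nothing in the way. Going down to it now.

arm_command:
  targets:
    - [[0.0027,-0.0005,0.04,0,0,0.009],[0,0,0.045,0,0,0],[0,0,0.04,0,0,0],[0,0,0.025,0,0,0],[0,0,0.015,0,0,0],[0,0,0.01,0,0,0],[0,0,0,0,0,0],[0,0,0,0,0,0]]

```text
clock: 4.35
position: [0.4271, 0.2825, 0.0453]
ee_rot: [2.484, 1.923, 0.002]
force: [-0.1, -0.2, 0.6]
width: 0.457
gripper_force: 0.0
```

arm_command:
  targets:
    - [[0,0,0,0,0,0],[0,0,0,0,0,0],[0,0,0,0,0,0],[0,0,0,0,0,0],[0,0,0,0,0,0],[0,0,0,0,0,0],[0,0,0,0,0,0]]
  jaw: 0.005
  newtons: 45

```text
clock: 5.22
position: [0.4267, 0.2824, 0.0447]
ee_rot: [2.484, 1.923, 0.0]
force: [-1.1, -1.3, 5.8]
width: 0.233
gripper_force: 45.0
```

arm_command:
  targets:
    - [[0,0,-0.005,0,0,0],[0,0,-0.02,0,0,0],[0,0,-0.03,0,0,0],[0,0,-0.04,0,0,0],[0,0,-0.035,0,0,0],[0,0,0,0,0,0],[0,0,0,0,0,0]]

```text
clock: 6.1
position: [0.4262, 0.2815, 0.1736]
ee_rot: [2.484, 1.923, -0.002]
force: [-0.4, 0.1, -2.6]
width: 0.229
gripper_force: 45.0
```

```bash
python3 - <<'E'
from h import *
plan(.4528,-.1,.17,-15.2)
im=arm.get_image("wrist")
P=cloud(im,np.array(im["T_tool_cam"])); np.savez("w2.npz",P=P,px=im["pixels"]); save("w2.png",im["pixels"])
q=P.reshape(-1,3); c=im["pixels"].reshape(-1,3).astype(int)
m=(q[:,2]>-.02)&(q[:,2]<.045)&(abs(q[:,0])<.06)&(abs(q[:,1])<.035)
q=q[m]; print(len(q)); h=np.histogram(q[:,2],bins=np.arange(-.02,.046,.004)); print(h)
for lo,hi in((-.018,-.008),(.018,.03),(.03,.045)):
    n=(q[:,2]>lo)&(q[:,2]<hi)
    if n.sum()>30: print(lo,n.sum(),np.percentile(q[n],[1,50,99],axis=0).round(4).tolist())
E
```

```text
pos [0.4262 0.2815 0.1736] yaw 75.48 F [-0.4   0.11 -2.64] w 0.229 t 6.1
turn [5.0000e-04 1.5000e-03 1.5827e+00] shift after turn [0.1257 0.3612 0.0036] rows 8 shift before turn [-0.3627  0.1214  0.004 ]
11361
(array([ 329, 3001, 2476,  146,  110,  110,   95,   97,   82,   80, 3068,
       1513,  106,  127,   21,    0]), array([-0.02 , -0.016, -0.012, -0.008, -0.004,  0.   ,  0.004,  0.008,
        0.012,  0.016,  0.02 ,  0.024,  0.028,  0.032,  0.036,  0.04 ,
        0.044]))
-0.018 5627 [[-0.0173, -0.0181, -0.0172], [0.0109, -0.0004, -0.0121], [0.0352, 0.0175, -0.0085]]
0.018 4673 [[-0.0042, -0.0229, 0.0204], [0.0317, -0.0004, 0.0237], [0.0455, 0.0223, 0.0288]]
0.03 198 [[0.0451, -0.0226, 0.0301], [0.0454, -0.0006, 0.0332], [0.0457, 0.0218, 0.0369]]
```

View pics/w2.png

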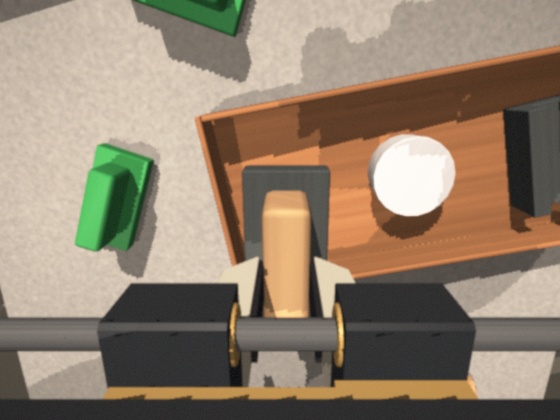

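The block is held straight and centred: its front face is at tool x = +45.4 mm and its underside is 39.7 mm below the TCP. Carrying it to the strip.

arm_command:
  targets:
    - [[0,0,0,0,0,0.176],[0,0,0,0,0,0.176],[0,0,0,0,0,0.176],[0,0,0,0,0,0.176],[0,0,0,0,0,0.176],[0,0,0,0,0,0.176],[0,0,0,0,0,0.176],[0,0,0,0,0,0.176],[0,0,0,0,0,0.175],[0,0,0,0,0,0]]

```text
clock: 7.4
position: [0.4259, 0.2817, 0.1732]
ee_rot: [3.112, -0.413, -0.003]
force: [-0.5, -0.9, -2.8]
width: 0.23
gripper_force: 45.0
```

arm_command:
  targets:
    - [[0.0159,0.0484,0,0,0,0],[0.0159,0.0484,0,0,0,0],[0.0159,0.0484,0,0,0,0],[0.0159,0.0484,0,0,0,0],[0.0159,0.0484,0,0,0,0],[0.0159,0.0484,0,0,0,0],[0.0159,0.0484,0,0,0,0],[0.0159,0.0484,0,0,0,0],[0.0159,0.0484,0,0,0,0],[0.0159,0.0484,0,0,0,0]]

```text
clock: 8.65
position: [0.4526, -0.228, 0.1738]
ee_rot: [-3.115, 0.407, 0.002]
force: [1.5, -0.4, -2.5]
width: 0.229
gripper_force: 45.0
```

arm_command:
  targets:
    - [[0,0,0,0,0,0],[0,0,0.025,0,0,0],[0,0,0.025,0,0,0],[0,0,0,0,0,0],[0,0,0,0,0,0],[0,0,0,0,0,0]]

```text
clock: 9.4
position: [0.4539, -0.2266, 0.1255]
ee_rot: [3.114, -0.414, 0.003]
force: [1.2, 0.5, -2.2]
width: 0.226
gripper_force: 45.0
```

```bash
python3 - <<'E'
from h import *
plan(.4528,-.2273,.1,-15.2)
s=arm.observe(); im=arm.get_image("wrist")
T=np.eye(4); T[:3,:3]=R.from_rotvec(s["ee_rot"]).as_matrix(); T[:3,3]=s["position"]
q=cloud(im,T@np.array(im["T_tool_cam"])); np.savez("w3.npz",P=q,px=im["pixels"]); save("w3.png",im["pixels"])
q=q.reshape(-1,3); a=np.radians(-15.2);X=np.array([np.cos(a),np.sin(a)]); Y=np.array([-X[1],X[0]])
o=np.array([.5088,-.2425]); l=(q[:,:2]-o)@X; w=(q[:,:2]-o)@Y
m0=(q[:,2]>.043)&(q[:,2]<.05)
for k in np.arange(-.08,.14,.02):
    n=m0&(abs(l-k)<.01)&(abs(w)<.04); 
    if n.sum()>20: print(round(k*1000),n.sum(),(np.percentile(w[n],[1,99])*1000).round(1),round(np.median(q[n,2])*1000,1))
n=m0&(abs(w)<.03); print("l range",np.percentile(l[n],[0.5,99.5]) if n.any() else None)
im=arm.get_image("top"); P=cloud(im); np.savez("top2.npz",P=P); save("t2.png",cv2.resize(im["pixels"][150:300,330:450],None,fx=5,fy=5)[:600])
s=cv2.imread("pics/t2.png");w=cv2.imread("pics/w3.png"); cv2.imwrite("pics/c3.png",cv2.hconcat([cv2.resize(s,(340,420)),cv2.resize(w,(460,420))]))
E
```

```text
pos [ 0.4539 -0.2266  0.1255] yaw -15.14 F [ 1.18  0.46 -2.22] w 0.226 t 9.4
turn [ 0.0002 -0.0017  0.0011] shift after turn [-0.0008  0.001   0.0255] rows 1 shift before turn [-0.0009  0.001   0.0255]
-80 384 [-32.2  37.4] 46.1
-60 410 [-32.1  37.4] 46.0
-40 451 [-32.3  37.4] 46.1
-20 1914 [-32.  37.] 46.1
0 3364 [-31.6  36.6] 46.2
20 3653 [-31.7  36.6] 46.2
40 3984 [-31.7  36.6] 46.2
60 4319 [-31.8  36.6] 46.2
80 1650 [-31.9  36.5] 46.3
l range [-0.06122747  0.07676234]
```

View pics/c3.png

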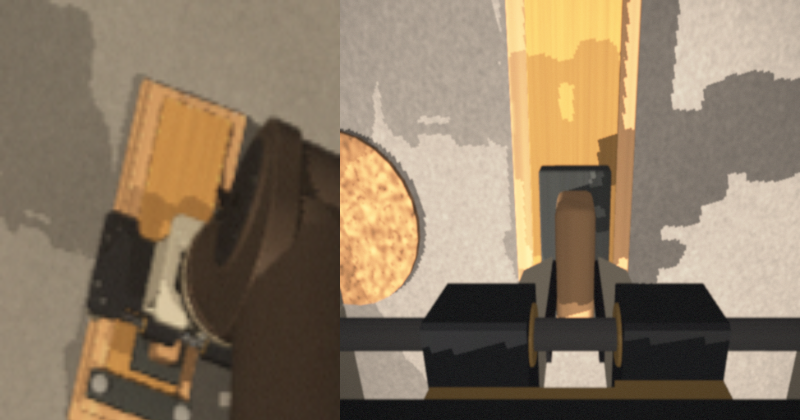

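The picture shows the block over the strip, parallel to it and about central, with a small gap to the clamp bar. I'll measure that gap from the top depth image.

```bash
python3 - <<'E'
from h import *
P=np.load("top2.npz")["P"]; q=P[150:300,330:450].reshape(-1,3)
a=np.radians(-15.2);X=np.array([np.cos(a),np.sin(a)]); Y=np.array([-X[1],X[0]])
o=np.array([.5088,-.2425]); l=(q[:,:2]-o)@X; w=(q[:,:2]-o)@Y
m=(abs(w-.001)<.02)&(l>-.14)&(l<-.07)
i=np.argsort(l[m]); 
for k in np.arange(-.114,-.08,.002):
    n=m&(abs(l-k)<.001); print(round(k*1000),(q[n,2]*1000).round(0).tolist())
E
```

```text
-114 [617.0, 618.0, 618.0, 619.0, 62.0, 59.0, 55.0, 60.0, 56.0, 59.0, 59.0, 59.0, 58.0]
-112 [613.0, 614.0, 617.0, 616.0, 617.0, 617.0, 617.0, 59.0, 57.0, 61.0, 53.0, 56.0, 60.0, 59.0, 58.0, 59.0, 62.0, 62.0, 59.0, 62.0, 54.0]
-110 [611.0, 612.0, 614.0, 614.0, 613.0, 616.0, 58.0, 62.0, 55.0, 61.0, 60.0, 56.0, 58.0, 59.0, 66.0]
-108 [609.0, 613.0, 611.0, 612.0, 613.0, 612.0, 61.0, 65.0, 51.0, 60.0, 59.0, 63.0, 54.0, 58.0, 58.0, 60.0, 64.0, 59.0, 63.0]
-106 [608.0, 610.0, 611.0, 609.0, 609.0, 610.0, 610.0, 610.0, 610.0, 58.0, 56.0, 57.0]
-104 [607.0, 607.0, 607.0, 609.0, 610.0, 611.0, 45.0, 47.0, 47.0, 44.0, 46.0, 49.0, 43.0, 46.0]
-102 [603.0, 605.0, 606.0, 607.0, 607.0, 607.0, 336.0, 331.0, 85.0, 89.0, 101.0, 102.0, 104.0, 51.0, 87.0, 100.0, 106.0, 47.0, 44.0, 91.0, 95.0, 98.0, 48.0, 44.0, 86.0, 89.0, 100.0, 107.0, 42.0, 46.0, 47.0, 92.0, 46.0, 46.0]
-100 [600.0, 602.0, 604.0, 603.0, 605.0, 604.0, 605.0, 606.0, 344.0, 328.0, 333.0, 331.0, 334.0, 339.0, 331.0, 329.0, 102.0, 109.0, 105.0, 47.0, 46.0, 93.0, 104.0, 101.0, 43.0, 46.0, 47.0, 48.0, 97.0, 100.0, 101.0, 45.0, 48.0, 100.0, 101
[... 1603 characters left out ...]
591.0, 592.0, 592.0, 591.0, 591.0, 224.0, 220.0, 225.0, 214.0, 211.0, 217.0, 217.0, 211.0, 214.0, 215.0, 219.0, 223.0, 225.0, 99.0, 121.0, 133.0, 137.0, 98.0, 100.0, 139.0, 143.0, 44.0, 45.0, 135.0, 41.0, 103.0]
-84 [585.0, 587.0, 589.0, 588.0, 589.0, 591.0, 589.0, 217.0, 218.0, 237.0, 239.0, 213.0, 219.0, 236.0, 212.0, 216.0, 219.0, 220.0, 213.0, 215.0, 221.0, 227.0, 100.0, 104.0, 130.0, 135.0, 144.0, 224.0, 98.0, 101.0, 100.0, 104.0, 138.0, 135.0, 136.0, 141.0, 134.0, 139.0, 43.0]
-82 [584.0, 585.0, 587.0, 586.0, 588.0, 589.0, 586.0, 588.0, 586.0, 589.0, 221.0, 238.0, 247.0, 251.0, 219.0, 215.0, 231.0, 239.0, 211.0, 216.0, 212.0, 216.0, 213.0, 103.0, 117.0, 137.0, 137.0, 43.0, 46.0, 132.0]
```

arm_command:
  targets:
    - [[0,-0.0006,0.012,0,0,0],[0,0,0.012,0,0,0],[0,0,0.008,0,0,0],[0,0,0.004,0,0,0],[0,0,0,0,0,0],[0,0,0,0,0,0]]

```text
clock: 10.25
position: [0.4536, -0.2261, 0.0888]
ee_rot: [3.114, -0.415, 0.001]
force: [0.8, 0.4, -2.0]
width: 0.229
gripper_force: 45.0
```

arm_command:
  targets:
    - [[0,0,0.001,0,0,0],[0,0,0.001,0,0,0],[0,0,0.001,0,0,0],[0,0,0.001,0,0,0],[0,0,0.001,0,0,0],[0,0,0.001,0,0,0],[0,0,0,0,0,0]]

```text
clock: 11.12
position: [0.4534, -0.2259, 0.0826]
ee_rot: [-3.114, 0.415, -0.0]
force: [-1.1, 1.1, 2.3]
width: 0.228
gripper_force: 45.0
```

arm_command:
  targets:
    - [[0,0,0.0015,0,0,0],[0,0,0.0015,0,0,0],[0,0,0.0015,0,0,0],[0,0,0,0,0,0],[0,0,0,0,0,0]]

```text
clock: 11.75
position: [0.4534, -0.2259, 0.0783]
ee_rot: [-3.114, 0.415, -0.0]
force: [-2.2, 2.6, 6.6]
width: 0.23
gripper_force: 45.0
```

```bash
python3 -c "
from h import *
plan(.5088+.087*.965+.0005,-.2425-.087*.2622+.002,.0781,-15.2)"
```

```text
pos [ 0.4534 -0.2259  0.0783] yaw -15.19 F [-2.24  2.57  6.57] w 0.23 t 11.75
turn [-0.     -0.0002  0.0001] shift after turn [ 0.1448 -0.0005  0.0002] rows 3 shift before turn [ 0.1448 -0.0005  0.0002]
```

arm_command:
  targets:
    - [[0.0015,0,0.0002,0,0,0],[0.003,0,0,0,0,0],[0.0035,0,0,0,0,0],[0.0035,0,0,0,0,0],[0.0035,0,0,0,0,0],[0.0035,0,0,0,0,0],[0.0035,0,0,0,0,0],[0.0035,0,0,0,0,0]]

```text
clock: 12.75
position: [0.4767, -0.2328, 0.0777]
ee_rot: [3.114, -0.416, -0.004]
force: [-5.7, 1.4, 7.7]
width: 0.226
gripper_force: 45.0
```

arm_command:
  targets:
    - [[0.0035,0,0,0,0,0],[0.0035,0,0,0,0,0],[0.0035,0,0,0,0,0],[0.0035,0,0,0,0,0],[0.0035,0,0,0,0,0],[0.0035,0,0,0,0,0],[0.0035,0,0,0,0,0],[0.0035,0,0,0,0,0],[0.0035,0,0,0,0,0],[0.0035,0,0,0,0,0]]

```text
clock: 14.0
position: [0.5105, -0.2419, 0.0778]
ee_rot: [3.114, -0.416, -0.003]
force: [-4.9, 2.2, 7.7]
width: 0.227
gripper_force: 45.0
```

arm_command:
  targets:
    - [[0.0035,0,0,0,0,0],[0.0035,0,0,0,0,0],[0.0035,0,0,0,0,0],[0.0035,0,0,0,0,0],[0.0035,0,0,0,0,0],[0.0035,0,0,0,0,0],[0.0035,0,0,0,0,0],[0.0035,0,0,0,0,0],[0.0035,0,0,0,0,0],[0.0035,0,0,0,0,0]]

```text
clock: 15.25
position: [0.5444, -0.2512, 0.0778]
ee_rot: [3.114, -0.416, -0.003]
force: [-6.5, 1.8, 8.6]
width: 0.23
gripper_force: 45.0
```

```bash
python3 -c "
from h import *
plan(.5088+.087*.965+.0005,-.2425-.087*.2622+.002,.0781,-15.2)"
```

```text
pos [ 0.5444 -0.2512  0.0778] yaw -15.23 F [-6.51  1.84  8.61] w 0.23 t 15.25
turn [ 0.0004  0.0019 -0.0005] shift after turn [ 0.0504 -0.0012 -0.0003] rows 2 shift before turn [ 0.0504 -0.0012 -0.0004]
```

arm_command:
  targets:
    - [[0.0035,-0.0003,-0.0002,0,0,0],[0.0035,-0.0003,0,0,0,0],[0.0035,0,0,0,0,0],[0.0035,0,0,0,0,0],[0.0035,0,0,0,0,0],[0.0035,0,0,0,0,0],[0.0035,0,0,0,0,0],[0.0035,0,0,0,0,0],[0.0035,0,0,0,0,0],[0.0035,0,0,0,0,0]]

```text
clock: 16.5
position: [0.5784, -0.2598, 0.078]
ee_rot: [3.114, -0.416, -0.003]
force: [-5.6, 0.6, 7.9]
width: 0.227
gripper_force: 45.0
```

arm_command:
  targets:
    - [[0.0035,0,0,0,0,0],[0.0035,0,0,0,0,0],[0.003,0,0,0,0,0],[0.0025,0,0,0,0,0],[0.002,0,0,0,0,0],[0,0,0,0,0,0]]

```text
clock: 17.25
position: [0.5927, -0.2637, 0.0781]
ee_rot: [3.114, -0.416, -0.002]
force: [-4.9, 2.0, 7.9]
width: 0.23
gripper_force: 45.0
```

```bash
python3 - <<'E'
from h import *
plan(.5088+.087*.965+.0005,-.2425-.087*.2622+.002,.0781,-15.2)
im=arm.get_image("wrist"); P=cloud(im,np.array(im["T_tool_cam"])); q=P.reshape(-1,3)
# in tool axes: block front face x, strip end x (height ~ underside), and strip side edges
m=(abs(q[:,1])<.02)&(q[:,0]>.03)&(q[:,0]<.08)
for k in np.arange(.040,.064,.002):
    n=m&(abs(q[:,0]-k)<.001); print(round(k*1000),n.sum(),(np.percentile(q[n,2],[10,50,90])*1000).round(1).tolist() if n.any() else "")
save("w4.png",im["pixels"])
E
```

```text
pos [ 0.5927 -0.2637  0.0781] yaw -15.22 F [-4.95  1.98  7.86] w 0.23 t 17.25
turn [ 0.0005  0.0012 -0.0004] shift after turn [ 0.0005 -0.0006  0.    ] rows 1 shift before turn [ 0.0005 -0.0006  0.    ]
40 288 [22.8, 23.6, 24.4]
42 304 [22.8, 23.7, 24.4]
44 816 [23.4, 29.1, 45.7]
46 294 [34.6, 45.5, 46.3]
48 232 [44.7, 45.5, 46.5]
50 265 [44.8, 45.6, 46.4]
52 382 [45.2, 46.6, 64.2]
54 378 [48.3, 63.1, 64.6]
56 201 [63.0, 63.9, 64.7]
58 250 [63.2, 64.0, 64.9]
60 208 [63.1, 64.1, 64.9]
62 267 [63.8, 64.8, 66.5]
```

View pics/w4.png

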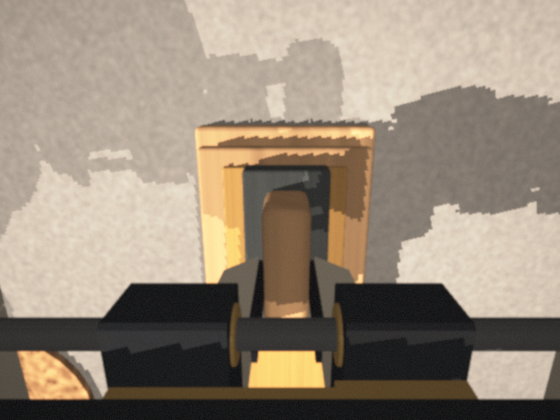

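The block's front end is flush with the strip's free end, and it is central (block columns 243–330, strip 223–346). Lifting off and moving over the pad.

arm_command:
  targets:
    - [[0,0,-0.003,0,0,0],[0,0,-0.004,0,0,0],[0,0,-0.004,0,0,0],[0,0,-0.01,0,0,0],[0,0,-0.025,0,0,0],[0,0,-0.03,0,0,0],[0,0,-0.024,0,0,0],[0,0,0,0,0,0]]

```text
clock: 18.3
position: [0.5948, -0.2639, 0.1803]
ee_rot: [3.113, -0.415, 0.007]
force: [-0.3, 0.4, -2.6]
width: 0.232
gripper_force: 45.0
```

arm_command:
  targets:
    - [[-0.0271,-0.0385,0,0,0,0],[-0.0271,-0.0385,0,0,0,0],[-0.0271,-0.0385,0,0,0,0],[-0.0271,-0.0385,0,0,0,0],[-0.0271,-0.0385,0,0,0,0],[-0.0271,-0.0385,0,0,0,0],[0,0,0.04,0,0,0],[0,0,0.04,0,0,0],[0,0,0,0,0,0],[0,0,0,0,0,0]]

```text
clock: 19.55
position: [0.4974, 0.0021, 0.0987]
ee_rot: [-3.114, 0.416, -0.0]
force: [0.7, -0.1, -1.6]
width: 0.23
gripper_force: 45.0
```

```bash
python3 - <<'E'
from h import *
plan(.4965,.002,.047,-15.2)
s=arm.observe(); im=arm.get_image("wrist"); save("w5.png",im["pixels"])
T=np.eye(4); T[:3,:3]=R.from_rotvec(s["ee_rot"]).as_matrix(); T[:3,3]=s["position"]
P=cloud(im,T@np.array(im["T_tool_cam"])); c=im["pixels"].astype(int)
hsv=cv2.cvtColor(im["pixels"],cv2.COLOR_RGB2HSV)
m=(abs(P[...,2]-.006)<.006)&(hsv[...,1]>90)&(hsv[...,0]<25)&(np.hypot(P[...,0]-.4965,P[...,1])<.09)
m=cv2.morphologyEx(m.astype(np.uint8),cv2.MORPH_OPEN,np.ones((5,5)))
k=cv2.findContours(m,cv2.RETR_EXTERNAL,2)[0]; k=max(k,key=cv2.contourArea)[:,0]
q=P[k[:,1],k[:,0],:2]; q=q[np.hypot(*(q-[.4965,.001]).T)>.068]
A=np.c_[2*q,np.ones(len(q))]; r=np.linalg.lstsq(A,(q**2).sum(1),rcond=None)[0]
print(len(q),r[:2],np.sqrt(r[2]+r[0]**2+r[1]**2), "fixed-R centre est", )
from scipy.optimize import least_squares
print(least_squares(lambda p:np.hypot(q[:,0]-p[0],q[:,1]-p[1])-.075,[.4965,0],loss='soft_l1',f_scale=.001).x)
E
```

```text
pos [0.4974 0.0021 0.0987] yaw -15.21 F [ 0.71 -0.09 -1.56] w 0.23 t 19.55
turn [-0.0001 -0.0003 -0.0002] shift after turn [-0.0009  0.0004  0.0517] rows 2 shift before turn [-0.0009  0.0004  0.0517]
229 [0.49725807 0.00114431] 0.07377603342447409 fixed-R centre est
[0.49602136 0.00145267]
```

View pics/w5.png

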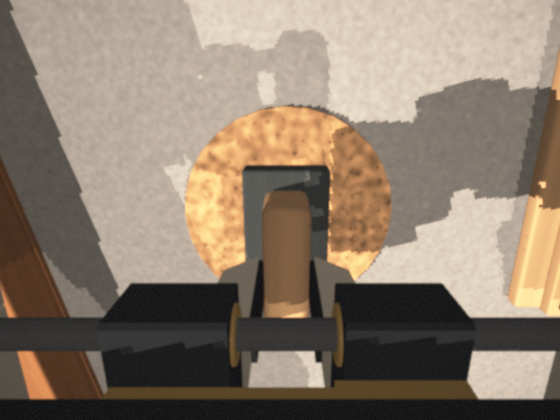

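The pad (circle centred near column 288) is centred under the block to within about 1 mm. Lowering gently.

arm_command:
  targets:
    - [[-0.0007,0.0004,0.018,0,0,0],[0,0,0.018,0,0,0],[0,0,0.009,0,0,0],[0,0,0.004,0,0,0],[0,0,0,0,0,0],[0,0,0.001,0,0,0],[0,0,0.001,0,0,0],[0,0,0,0,0,0],[0,0,0,0,0,0]]

```text
clock: 20.72
position: [0.4963, 0.002, 0.0471]
ee_rot: [3.114, -0.415, 0.0]
force: [0.7, -0.3, -2.3]
width: 0.23
gripper_force: 45.0
```

arm_command:
  targets:
    - [[0,0,0.0005,0,0,0],[0,0,0.0005,0,0,0],[0,0,0.0004,0,0,0],[0,0,0,0,0,0],[0,0,0,0,0,0]]

```text
clock: 21.35
position: [0.4963, 0.0021, 0.0457]
ee_rot: [-3.114, 0.415, -0.0]
force: [-1.1, 0.7, 1.1]
width: 0.229
gripper_force: 45.0
```

arm_command:
  targets:
    - [[0,0,0,0,0,0],[0,0,0,0,0,0],[0,0,0,0,0,0],[0,0,0,0,0,0],[0,0,-0.005,0,0,0],[0,0,-0.015,0,0,0],[0,0,-0.03,0,0,0],[0,0,-0.05,0,0,0],[0,0,-0.05,0,0,0],[0,0,0,0,0,0]]
  jaw: 0.05

```text
clock: 22.6
position: [0.4988, 0.0022, 0.2005]
ee_rot: [-3.112, 0.415, -0.013]
force: [-0.2, -0.0, -0.8]
width: 0.543
gripper_force: 0.0
```

```bash
python3 - <<'E'
from h import *
s=arm.observe(); im=arm.get_image("wrist"); save("w6.png",im["pixels"])
T=np.eye(4); T[:3,:3]=R.from_rotvec(s["ee_rot"]).as_matrix(); T[:3,3]=s["position"]
q=cloud(im,T@np.array(im["T_tool_cam"])).reshape(-1,3)
n=(q[:,2]>.05)&(q[:,2]<.066)&(np.hypot(q[:,0]-.4965,q[:,1])<.06); q=q[n]
print(len(q),cv2.minAreaRect((q[:,:2]*1000).astype(np.float32)),np.median(q[:,2]), s["width"],s["force"])
E
```

```text
1965 ((496.5580749511719, 1.9553070068359375), (22.012117385864258, 69.23274993896484), 74.57341766357422) 0.05776730396088409 0.542648584972004 [-0.22895716 -0.018426   -0.7595787 ]
```

View pics/w6.png

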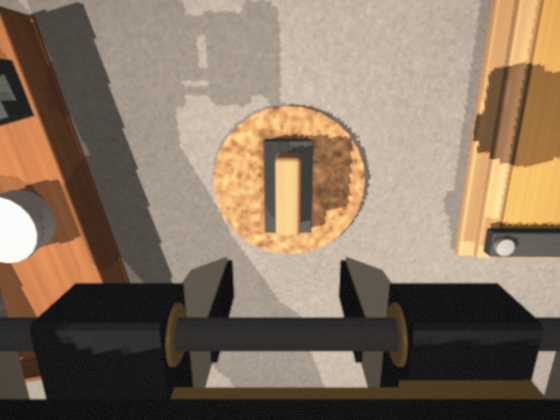

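The block stands rib up in the middle of the pad: block at (289,187), pad centre at about (290,180). The gripper is clear of it.

```bash
python3 -c "
from cell import arm
print(arm.sign_off())"
```

```text
the job is handed in; nothing more can be done
None
```

The lapping block made one unbroken stroke from about 3 mm off the clamp bar to the strip's free end, pressing at about 10 N by the readings I took (about 9–11 N, bed 7–8 mm down). It now stands rib up in the middle of the cork pad, and I handed the job in at about 23 s.

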